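# Scan the bar code of a tip box

### The arm

A 7-joint arm with a two-finger parallel gripper is mounted at the origin on a cart in front of the work surface, level with it; the furniture and walls round the work are solid. World frame = base frame: x ahead of the robot, y to its left, z up, the work surface at z = 0. Lengths are in m, angles in rad, forces in N, time in s.
With the tool pointing down it reaches from about 0.4 to 0.9 m from the base axis. Payload 5.5 kg.
Tool frame: the origin (TCP) lies at the very end of the fingers, on their centre line; the grasp point (between the pads) lies 19 mm behind it (bot.tcp_to_grasp is the distance from the TCP to the grasp point, in m); z points along the fingers, y is the line along which they close (so a half turn about z gives the same grasp; the last joint's range is limited). The gripper opens to 85 mm and grips with 20 to 120 N. Pads are 22 mm wide; open, the fingers measure 114 mm over their backs; the gripper's body (76 mm by 85 mm) begins 54 mm behind the grasp point. The pads swing forward as they close: fully open they stand 13 mm farther back than shut.
Start: joints at [1.537, 0.501, -0.427, 1.55, 0.221, 1.138, -0.21], TCP at [0.19, -0.622, 0.231] pointing down, gripper open.
Joint ranges: [-2.88, 2.88], [-0.31, 2.03], [-1.54, 1.56], [0.2, 2.42], [-1.41, 4.55], [0.19, 2.02], [-2.57, 2.57]. Speed limits (rad/s): [2.57, 2.57, 3.14, 3.14, 3.14, 3.14, 3.14].

### API

Orientations are given as a rotation vector (axis times angle).
In Python, from bench import status, optics, bot gives the robot as it stands.
- The arm moves only by the tool arm_command, never from a script. Its argument "steps" is a list of rows, each a list of 7 numbers: the shift along the tool's x, y, z each as a share of 200 mm, from -1 to 1, then the turn, a rotation vector about the tool's x, y, z each as a share of 360 degrees, from -1 to 1, then the opening, from 0 (shut) to 1 (fully open). In form: [[x, y, z, ax, ay, az, jaw], ...]. A call has 1 to 8 rows; each row shifts and turns the commanded pose from where the row before left it, along the tool's axes as they then stand; what a row does not reach is not made up. A row lasts 1/10 s, in which the tool goes at most 50 mm and 8.59 degrees, less where a joint would pass 70% of its speed; a pose out of reach is approached as far as the arm can. A call with a number of a shift or a turn outside -1 to 1 is refused whole. A call with a gripper value outside its range is refused whole. The fingers move at their own pace and stop on an object; "newtons" is the grip in N (left out, the last holds). Time passes only in rows, so rows that do not move let the fingers close. It gives the time, the measured TCP pose, the force, the opening and the grip force at its end, in the units of the state.
- status.get_obs(): the state, without advancing time (a new reading comes with each control period).
- optics.get_image(name): name is "scene" or "top" or "wrist"; returns the picture (384x512x3 uint8, blue, green, red); there is no depth.
- optics.camera_params(name): a dict with "K" (3x3 intrinsics, pixels), "D" ([k1, k2, p1, p2, k3] as OpenCV has them; the pictures are not rectified), "R" (3x3) and "t" (3): a world point X has camera coordinates R X + t; the wrist camera has in their place "hand_eye" (4x4, takes a point from camera to tool coordinates, whose origin is the TCP and whose axes are the flange's). Camera axes: x right, y down, z forward; pixel columns grow to the right and rows downward; lengths in m; the calibration is good to about 2 mm. A picture is of the moment at which its call begins: read the wrist's pose just before it. camera_params takes no time and is no camera call.
- bot.finish_job(): hands the job in; it is judged then, once.
The state is a dict: "t": time; "q": joint angles; "qvel": joint speeds; "joint_efforts": joint torques, N m; "position": TCP position; "orientation": TCP orientation; "ft_force": force on the tool from outside, world axes, zero at the start; "ft_torque": the same for the moment, N m; "opening": opening from 0.0 (shut) to 1.0 (fully open); "finger_force": force on a finger pad.
Only numpy, scipy, OpenCV 4.12 (cv2) and the standard library are available. Lean on these libraries where they do the work, as an engineer would, in place of code of your own. Each camera call takes 0.05 s, during which the arm holds its last target. There are 200 camera calls.

### The job

Pick the bar-code scanner up from its charging dock and aim its window squarely at the middle of the bar-code label on the pipette-tip box, from about 10 cm in front of it, and hold it steady there for two seconds. Then lay the scanner back flat in the dock the way it lay before, and let go of it. Do not touch the tip box, and leave the glassware around it where it stands.

Things in the scene. Friction and masses are not known exactly. Their poses are not given: they have to be found in the camera images.
- scanner: stick bar-code scanner, 150 g, 150 mm long: black handle 34 mm wide and 30 mm high (x from -75 to +37 mm), off-white head at the nose 44 mm wide and 34 mm high (x from +31 to +75 mm). Origin: centre of its flat underside; +x points to the nose (the way it looks), z up. Starts lying in the dock.
- scanner_window (a point): centre of the scanner's window in the nose face, 75 mm ahead of the scanner's origin and 17 mm above its underside; axes as the scanner's: it looks along +x
- scanner_grip (a point): good place to grip the scanner's handle, across its 34 mm width (local y): 12 mm behind the origin, 24 mm above the underside; the dock has no guides beside it
- dock: grey charging dock fixed on the surface, base 176 x 78 mm, 8 mm thick, with guides 6 mm higher at its corners: beside the head 58 mm apart, beside the tail 48 mm apart, and a stop across the tail end 8 mm behind the tail; open at the nose end and in the middle. Origin: centre of its underside; +x is the way the nose of the docked scanner points.
- dock_floor (a point): centre of the dock's floor, 8 mm above the dock's origin: the scanner's origin lies here when docked; axes as the dock's
- tip_box: loose blue pipette-tip box with yellow-green tips on top, 88 (x) x 124 (y) x 74 mm (z), 400 g; origin: centre of its underside. The long side at local -x carries the label.
- label_center (a point): centre of the white bar-code label (76 mm wide, 40 mm high, upright) on the long side of the tip box, 44.5 mm from the box's axis, 34 mm above the surface; axes as the box's: the label faces along -x
- beaker: bystander: glass beaker, 72 mm across, 85 mm high, beside the tip box, left or right; origin: centre of its underside
- flask: bystander: clear conical flask, 63 mm across, 90 mm high, at the far corner; origin: centre of its underside
- bottle: bystander: small reagent bottle, 48 mm across, 98 mm high, at the left corner; origin: centre of its underside
Things that resemble listed ones, but are neither listed nor needed, are in the scene too. There is more than one size of the tip_box; the job needs the larger.

How it is judged:
On the way:
1. held scanner steady for 1 s (under 30 mm/s, 0.2 rad/s), window 50-160 mm from the label, line of sight within 22 mm sideways, 16 mm in height of its centre, square within 0.38 rad (x of label_center in the frame of scanner_window between 0.05 and 0.16 m and y of label_center in the frame of scanner_window between -0.022 and 0.022 m and z of label_center in the frame of scanner_window between -0.016 and 0.016 m and x of scanner_window in the frame of label_center below -0.04 m and angle between the x axis of scanner_window and the x axis of label_center, either way round below 0.38 rad and linear speed of scanner below 0.03 m/s and angular speed of scanner below 0.2 rad/s and contact force between the fingers and scanner above 0.5 N), for 1 s.
At the end, for the whole second after the job is handed in: scanner released and at rest on the dock floor, nose the dock's way: within 15 mm lengthwise, 12 mm sideways, 3 mm in height, 0.2 rad in yaw, 0.06 rad of flat; tip box within 20 mm and beaker, flask, bottle within 30 mm of their starts (x of scanner in the frame of dock_floor between -0.015 and 0.015 m and y of scanner in the frame of dock_floor between -0.012 and 0.012 m and z of scanner in the frame of dock_floor between -0.003 and 0.003 m and x of scanner_window in the frame of dock_floor above 0.05 m and angle between the x axis of scanner and the x axis of dock_floor, either way round below 0.2 rad and angle between scanner's own z axis and vertical below 0.06 rad and linear speed of scanner below 0.02 m/s and distance of tip_box from where it was at the start of the episode below 0.02 m and distance of each of beaker, flask, bottle from where it was at the start of the episode below 0.03 m); the robot touches nothing.
It fails at once if the tip box is touched with more than 1 N by the scanner or the robot (contact force between any of scanner, the arm, the fingers and tip_box above 1 N).
It fails at once if the tip box moves more than 20 mm or the beaker, flask or bottle more than 30 mm (not (distance of tip_box from where it was at the start of the episode below 0.02 m and distance of each of beaker, flask, bottle from where it was at the start of the episode below 0.03 m)).
It also fails if it takes over 58 s, if anything falls off the work surface, if the arm or the gripper's body presses on something with over 40 N, if the wrist force passes 120 N, or if a joint passes its speed limit or range.

## Working session

There is one attempt and no reset: what is moved stays moved. The work goes in short steps, Python scripts to look and compute and a tool call to move; the robot and the scene stay as the last step left them, time stands still between calls to the robot, and variables do not carry over. Pictures are saved under pics/ and viewed, at most 10 in all, crops included, and the job is handed in when it is done.

Besides the shell and the picture viewer there is one more tool, called after "Call:" as name(argument=value, ...) on one line, values as JSON. arm_command: Moves the arm, as the interface text tells. Shift numbers are shares of 200 mm and turn numbers shares of 360 degrees, none past 1 either way. Its arguments: {"type":"object","properties":{"steps":{"type":"array","items":{"type":"array","items":{"type":"number"}}},"newtons":{"type":"number"}},"required":["steps"]}

```bash
mkdir -p pics; python3 - <<'E'
from bench import status, optics, bot
import cv2
o=status.get_obs();print(o['t'],o['position'],o['orientation'],o['opening'])
for n in('scene','top'):
    p=optics.camera_params(n);print(n,p)
    cv2.imwrite(f'pics/{n}0.png',cv2.resize(optics.get_image(n),(800,600),interpolation=cv2.INTER_CUBIC))
print(optics.camera_params('wrist'),bot.tcp_to_grasp)
E
```

```text
0.0 [ 0.18984505 -0.62092756  0.23025196] [-3.10513937e+00 -4.64265979e-01  3.89773982e-04] 0.9977626776443282
scene {'K': array([[392.84657612,   0.        , 247.30723384],
       [  0.        , 392.84657612, 190.52802139],
       [  0.        ,   0.        ,   1.        ]]), 'D': array([-0.04390935,  0.        ,  0.        ,  0.        ,  0.        ]), 'R': array([[ 0.7211165 , -0.69239869, -0.02398027],
       [-0.36741168, -0.3528472 , -0.86052746],
       [ 0.58736671,  0.62935118, -0.5088393 ]]), 't': array([-0.35930363,  0.30819865,  0.61113625])}
top {'K': array([[422.08569889,   0.        , 255.73343682],
       [  0.        , 422.08569889, 188.10275609],
       [  0.        ,   0.        ,   1.        ]]), 'D': array([-0.12390231,  0.        ,  0.        ,  0.        ,  0.        ]), 'R': array([[ 0.0081308 , -0.99972276, -0.02209747],
       [-0.99403056, -0.00567622, -0.10895424],
       [ 0.1087986 ,  0.02285144, -0.99380113]]), 't': array([0.07047449, 0.60099731, 1.05424338])}
{'K': array([[279.00051454,   0.        , 255.44876128],
       [  0.        , 279.00051454, 188.18100246],
       [  0.        ,   0.        ,   1.        ]]), 'D': array([-0.05664599,  0.        ,  0.        ,  0.        ,  0.        ]), 'hand_eye': array([[ 3.35844949e-05, -9.63801852e-01, -2.66619559e-01,
         6.86881052e-02],
       [ 9.99999905e-01, -8.36647192e-05,  4.28403315e-04,
        -6.68740631e-04],
       [-4.35202559e-04, -2.66619548e-01,  9.63801757e-01,
        -1.43234492e-01],
       [ 0.00000000e+00,  0.00000000e+00,  0.00000000e+00,
         1.00000000e+00]])} 0.0187
```

View pics/top0.png

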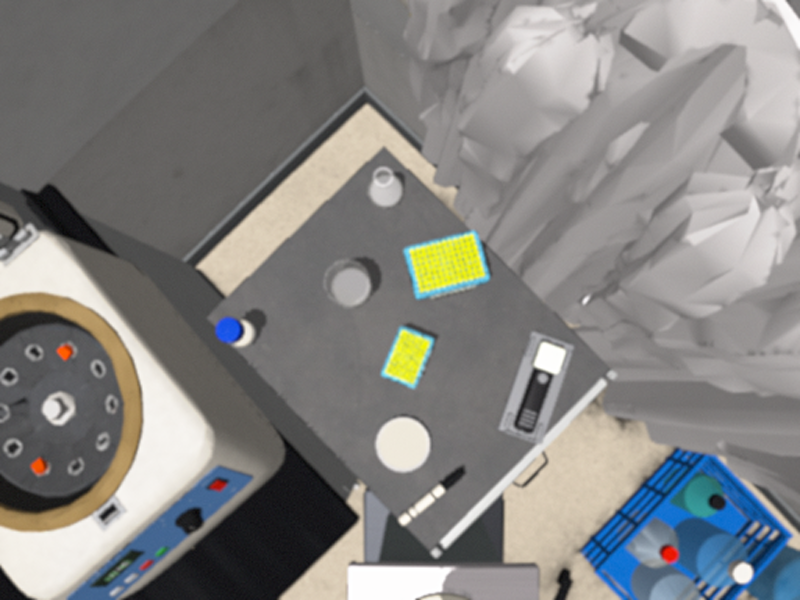

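View pics/scene0.png

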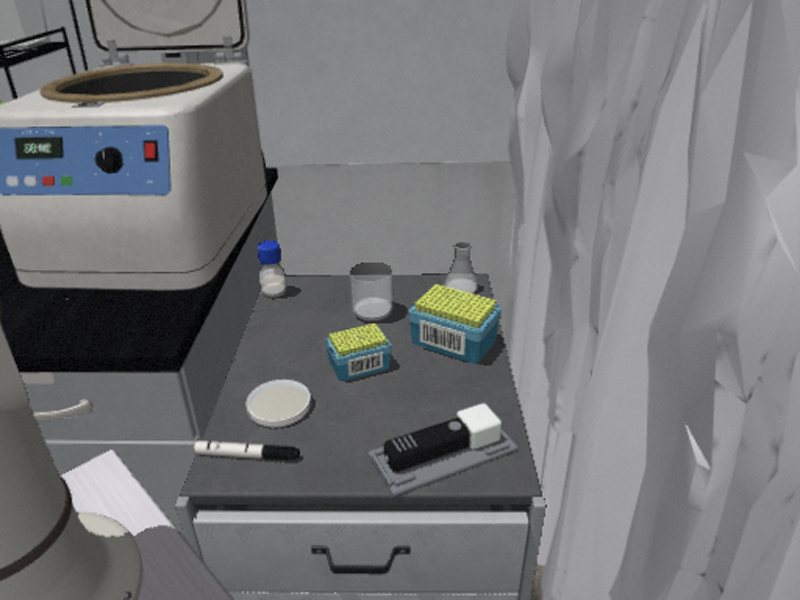

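The top view shows the large box at about (447,265), the dock and scanner at about (537,387), and the beaker at (350,283). In the scene view the label is at about (443,337). I'll enlarge these areas next.

```bash
python3 - <<'E'
from bench import optics
import cv2,numpy as np
im=optics.get_image('top')
a=cv2.resize(im[138:223,250:325],None,fx=5.5,fy=5.5,interpolation=cv2.INTER_CUBIC)
b=cv2.resize(im[205:290,315:375],None,fx=5.5,fy=5.5,interpolation=cv2.INTER_CUBIC)
cv2.imwrite('pics/topc.png',np.hstack([a,b])); print(a.shape)
s=optics.get_image('scene')
a=cv2.resize(s[175:325,228:348],None,fx=4,fy=4,interpolation=cv2.INTER_CUBIC)
cv2.imwrite('pics/scenec.png',a)
E
```

```text
(468, 412, 3)
```

View pics/topc.png

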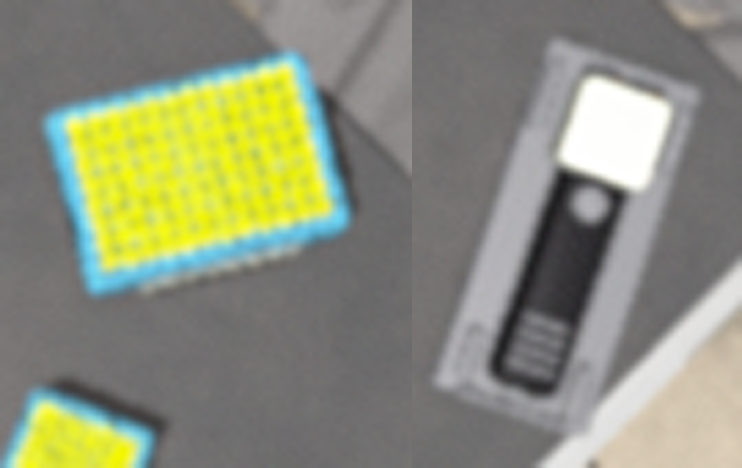

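View pics/scenec.png

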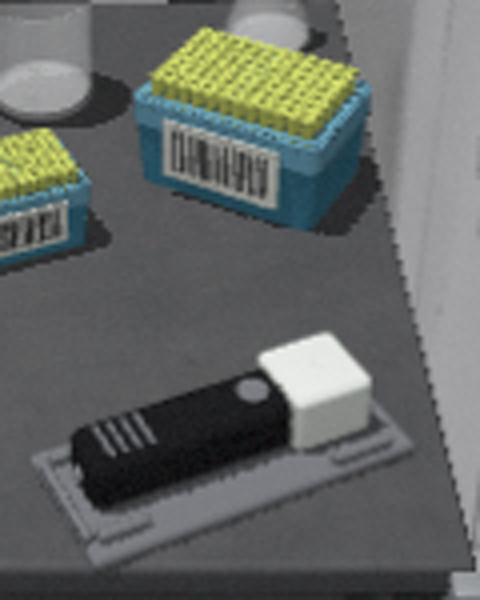

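The crops give these corners. In the top crop the box rim is at (47,118),(297,55),(350,225),(93,292), and the dock at (550,38),(700,92),(585,433),(435,385). In the scene crop the label is at (165,120),(280,152),(275,208),(162,178). I'll fit the poses from these.

```bash
cat > fit.py <<'E'
from bench import optics,status
import cv2,numpy as np
from scipy.optimize import least_squares
P={n:optics.camera_params(n) for n in('top','scene')}
def proj(n,X):
    p=P[n];return cv2.projectPoints(np.array(X,float),cv2.Rodrigues(p['R'])[0],p['t'],p['K'],p['D'])[0][:,0]
def px(uv,s,ox,oy): return (np.array(uv,float)+.5)/s-.5+[ox,oy]
def w(X,x,y,a):
    X=np.array(X,float);c,s=np.cos(a),np.sin(a)
    return np.c_[x+c*X[:,0]-s*X[:,1],y+s*X[:,0]+c*X[:,1],X[:,2]]
def fit(groups,x0):
    f=lambda v:np.concatenate([(proj(n,w(X(v),*v[:3]))-uv).ravel() for n,X,uv in groups])
    r=least_squares(f,x0,loss='soft_l1');return r.x,f(r.x).reshape(-1,2).round(1)
E
python3 - <<'E'
from fit import *
rim=lambda v:[[.044,.062,v[3]],[.044,-.062,v[3]],[-.044,-.062,v[3]],[-.044,.062,v[3]]]
lab=lambda v:[[-.0445,.038,.054],[-.0445,-.038,.054],[-.0445,-.038,.014],[-.0445,.038,.014]]
v,r=fit([('top',rim,px([(47,118),(297,55),(350,225),(93,292)],5.5,250,138)),('scene',lab,px([(165,120),(280,152),(275,208),(162,178)],4,228,175))],[.75,-.05,.25,.06])
print('box',v,r.tolist())
c,s=np.cos(v[2]),np.sin(v[2])
print('label',w([[-.0445,0,.034]],*v[:3]),'scanner origin at 10cm',w([[-.0445-.175,0,.017]],*v[:3]))
D=lambda v:[[.088,.039,.008],[.088,-.039,.008],[-.088,-.039,.008],[-.088,.039,.008]]
D2=lambda v:[[-.088,.039,.008],[-.088,-.039,.008],[.088,-.039,.008]]
tp=px(np.array([(550,38),(700,92),(585,433),(435,385)])-[412,0],5.5,315,205)
sc=px([(33,458),(95,562),(412,440)],4,228,175)
v,r=fit([('top',D,tp),('scene',D2,sc)],[.6,-.25,-.3]);print('dock',v,r.tolist())
H=lambda v:[[.075,.022,.042],[.075,-.022,.042],[.031,-.022,.042],[.031,.022,.042]]
v,r=fit([('top',H,px(np.array([(582,70),(674,97),(640,192),(556,160)])-[412,0],5.5,315,205)),('scene',lambda v:[H(v)[i] for i in(0,1,2,3)],px([(325,332),(372,378),(292,405),(258,355)],4,228,175))],[.6,-.25,-.3]);print('scanner',v,r.tolist())
for n,c,u in[('beaker',(350,285),0)]:
    pass
o=status.get_obs();print(o['q'])
E
```

```text
box [ 6.48828881e-01 -5.23769894e-04  2.64268810e-01  4.36194966e-02] [[-0.8, -0.2], [0.2, -0.8], [-0.2, 0.9], [-0.4, 1.1], [0.0, 0.0], [0.0, 0.5], [0.6, 0.5], [0.7, -0.8]]
label [[ 0.60587375 -0.01214733  0.034     ]] scanner origin at 10cm [[ 0.4369491  -0.05785795  0.017     ]]
dock [ 0.44930389 -0.15327629 -0.32627822] [[-0.4, -0.9], [0.3, -1.1], [0.4, 1.1], [-0.8, 0.1], [-1.5, -0.7], [0.1, 0.8], [0.8, 0.4]]
scanner [ 0.44768126 -0.15085316 -0.34346354] [[0.4, 0.2], [-0.1, 1.2], [0.5, 0.2], [-0.5, 0.2], [0.3, -1.6], [0.5, 0.0], [1.1, 0.1], [-1.8, -1.1]]
[ 1.53722692  0.50153157 -0.42691726  1.55103889  0.22079065  1.13828528
 -0.21031937]
```

The fit residuals are about 1 px. The dock is at (0.449,-0.153) with yaw -0.33, and the label is at (0.606,-0.012) with yaw 0.264. I'll move above the scanner's grip point.

Call:
arm_command(steps=[[0.117,-0.119,0,0,0,0,1],[0.117,-0.119,0,0,0,0,1],[0.117,-0.119,0,0,0,0,1],[0.117,-0.119,0,0,0,0,1],[0.117,-0.119,0,0,0,0,1],[0.117,-0.119,0,0,0,0,1],[0.117,-0.119,0,0,0,0,1],[0.117,-0.119,0,0,0,0,1]])

```text
t: 1.0
position: [0.3139, -0.3834, 0.2313]
orientation: [3.107, 0.465, -0.0]
ft_force: [1.3, 0.0, 0.7]
opening: 0.999
finger_force: 0.0
```

```bash
cat > go.py <<'E'
import sys
from bench import status
import numpy as np
from scipy.spatial.transform import Rotation as R
def go(x,y,z,h):
    o=status.get_obs();A=R.from_rotvec(o['orientation'])
    T=R.from_euler('z',h)*R.from_euler('x',np.pi)
    d=A.inv().apply(np.array([x,y,z])-o['position'])/.2; r=(A.inv()*T).as_rotvec()/(2*np.pi)
    print('t',round(o['t'],2),'pos',o['position'].round(4),'shift',d.round(3),'turn',r.round(4),'open',round(o['opening'],3),'ff',o['finger_force'],'ft',np.round(o['ft_force'],1),'q',o['q'].round(2))
if __name__=='__main__': go(*map(float,sys.argv[1:]))
E
python3 go.py .437 -.148 .2 -.335
```

```text
t 1.0 pos [ 0.3139 -0.3834  0.2313] shift [ 0.933 -0.945  0.156] turn [0.     0.     0.1006] open 0.999 ff 0.0 ft [1.3 0.  0.7] q [ 1.32  0.23 -0.56  1.93  0.15  1.02 -0.58]
```

Call:
arm_command(steps=[[0.117,-0.118,0.02,0,0,0,1],[0.117,-0.118,0.02,0,0,0,1],[0.117,-0.118,0.02,0,0,0,1],[0.117,-0.118,0.02,0,0,0,1],[0.117,-0.118,0.02,0,0,0,1],[0.117,-0.118,0.02,0,0,0,1],[0.117,-0.118,0.02,0,0,0,1],[0.117,-0.118,0.02,0,0,0,1]])

```text
t: 1.8
position: [0.4376, -0.1483, 0.1993]
orientation: [3.107, 0.464, 0.0]
ft_force: [0.8, -0.9, -0.0]
opening: 1.001
finger_force: 0.0
```

Call:
arm_command(steps=[[0,0,0,0,0,0.02,1],[0,0,0,0,0,0.02,1],[0,0,0,0,0,0.02,1],[0,0,0,0,0,0.02,1],[0,0,0,0,0,0.02,1],[0,0,0,0,0,0,1]])

```text
t: 2.4
position: [0.4372, -0.1494, 0.1993]
orientation: [3.098, -0.52, -0.0]
ft_force: [-0.4, 0.5, 0.1]
opening: 0.998
finger_force: 0.0
```

```bash
python3 go.py .437 -.148 .1 -.335; python3 - <<'E'
from bench import optics
import cv2
cv2.imwrite('pics/wrist1.png',cv2.resize(optics.get_image('wrist'),(768,576),interpolation=cv2.INTER_CUBIC))
E
```

```text
t 2.4 pos [ 0.4372 -0.1494  0.1993] shift [-0.003 -0.006  0.496] turn [0.     0.     0.0004] open 0.998 ff 0.0 ft [-0.4  0.5  0.1] q [ 0.83  0.22 -0.62  2.03  0.16  0.93 -1.78]
```

View pics/wrist1.png

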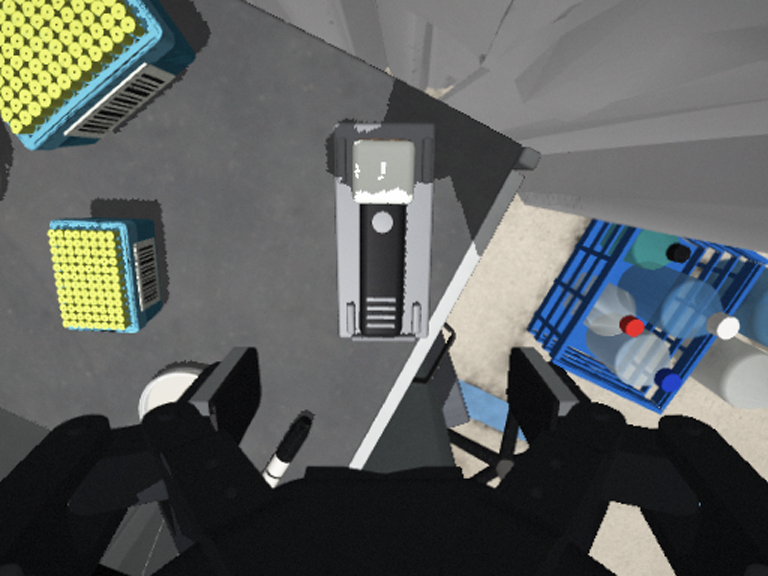

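The wrist view shows the scanner centred at column 383, with the head spanning (354–414, 140–204), the tail at row 336, and clear space around it. I'll refine its pose from this view.

```bash
cat > wfit.py <<'E'
from fit import *
from scipy.spatial.transform import Rotation as R
def addwrist(o):
    p=optics.camera_params('wrist');T=np.eye(4);T[:3,:3]=R.from_rotvec(o['orientation']).as_matrix();T[:3,3]=o['position']
    M=np.linalg.inv(T@p['hand_eye']);P['wrist']=dict(K=p['K'],D=p['D'],R=M[:3,:3],t=M[:3,3])
E
python3 - <<'E'
from wfit import *
addwrist(status.get_obs())
S=lambda v:[[.075,.022,.042],[.075,-.022,.042],[.031,-.022,.042],[.031,.022,.042],[-.075,.017,.03],[-.075,-.017,.03]]
print(fit([('wrist',S,px([(354,140),(414,140),(414,204),(354,204),(360,336),(402,336)],1.5,0,0))],[.45,-.15,-.33]))
D=lambda v:[[.088,.039,.008],[.088,-.039,.008],[-.088,-.039,.008],[-.088,.039,.008]]
print(fit([('wrist',D,px([(337,126),(434,126),(428,340),(340,340)],1.5,0,0))],[.45,-.15,-.33]))
L=lambda v:[[-.0445,.038,.054],[-.0445,-.038,.054],[-.0445,-.038,.014],[-.0445,.038,.014]]
print(fit([('wrist',L,px([(63,133),(150,64),(174,70),(82,138)],1.5,0,0))],[.65,0,.264]))
E
```

```text
(array([ 0.44882887, -0.15160473, -0.34461424]), array([[-1.1, -0.7],
       [ 1.7,  0. ],
       [ 0.3,  0.5],
       [-1. , -0.2],
       [ 0.1,  0.1],
       [ 0.3,  0.5]]))
(array([ 0.44785418, -0.1527697 , -0.33211665]), array([[-2.3, -0.6],
       [ 1.7, -0.3],
       [ 0.8,  0.8],
       [-0.7,  0.6]]))
(array([0.64877188, 0.00147942, 0.24916305]), array([[-0.1,  0. ],
       [-3.2, -0.4],
       [ 0.3,  3.9],
       [12. , -1. ]]))
```

Call:
arm_command(steps=[[0,-0.007,0.15,0,0,0,1],[0,0,0.15,0,0,0,1],[0,0,0.15,0,0,0,1],[0,0,0.15,0,0,0,1],[0,0,0.15,0,0,0,1],[0,0,0.1,0,0,0,1],[0,0,0.07,0,0,0,1],[0,0,0.02,0,0,0,1]])

```text
t: 3.25
position: [0.4369, -0.1477, 0.0101]
orientation: [-3.098, 0.515, 0.003]
ft_force: [0.3, 1.6, 0.3]
opening: 0.999
finger_force: 0.0
```

Call:
arm_command(steps=[[0,0,0,0,0,0,0],[0,0,0,0,0,0,0],[0,0,0,0,0,0,0],[0,0,0,0,0,0,0],[0,0,0,0,0,0,0],[0,0,0,0,0,0,0],[0,0,0,0,0,0,0],[0,0,0,0,0,0,0]], newtons=40)

```text
t: 4.05
position: [0.4386, -0.1486, 0.0124]
orientation: [3.098, -0.518, 0.003]
ft_force: [0.0, 0.1, 5.7]
opening: 0.392
finger_force: 40.2
```

```bash
python3 go.py .437 -.148 .08 -.338
```

```text
t 4.05 pos [ 0.4386 -0.1486  0.0124] shift [-0.008  0.    -0.338] turn [ 0.0001 -0.0003  0.001 ] open 0.392 ff 40.16329228878021 ft [0.  0.1 5.7] q [ 0.65  0.55 -0.45  2.15  0.46  0.54 -2.05]
```

The gripper holds the scanner (opening 0.392, 40 N). Next I lift it.

Call:
arm_command(steps=[[0,0,-0.03,0,0,0,0],[0,0,-0.08,0,0,0,0],[0,0,-0.08,0,0,0,0],[0,0,-0.08,0,0,0,0],[0,0,-0.06,0,0,0,0],[0,0,0,0,0,0,0]])

```text
t: 4.65
position: [0.4389, -0.1487, 0.079]
orientation: [3.098, -0.519, 0.005]
ft_force: [0.2, -0.3, -0.6]
opening: 0.384
finger_force: 39.9
```

```bash
python3 go.py .4386 -.0575 .08 .262; python3 - <<'E'
from bench import optics
import cv2
cv2.imwrite('pics/s2.png',cv2.resize(optics.get_image('scene')[100:330,180:380],None,fx=2.6,fy=2.6,interpolation=cv2.INTER_CUBIC))
E
```

```text
t 4.65 pos [ 0.4389 -0.1487  0.079 ] shift [-0.15  -0.431 -0.006] turn [ 0.0002 -0.0005 -0.0945] open 0.384 ff 39.854212403297424 ft [ 0.2 -0.3 -0.6] q [ 0.73  0.43 -0.55  2.12  0.35  0.68 -1.95]
```

View pics/s2.png

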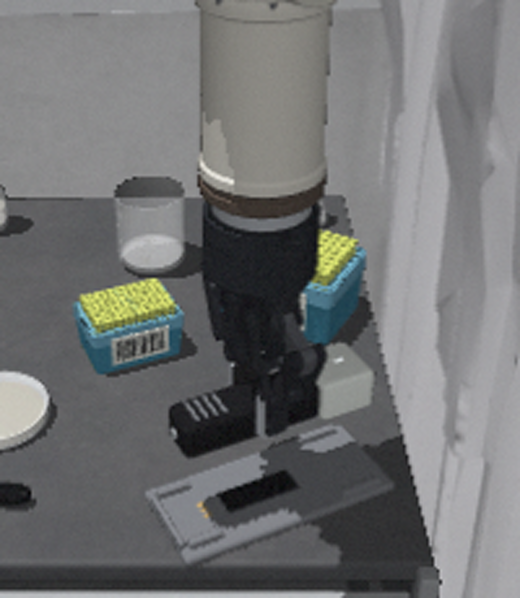

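The scanner is held level, with the dock empty below it. I'll translate, turn to face the label, then descend.

Call:
arm_command(steps=[[-0.03,-0.07,0,0,0,0,0],[-0.033,-0.09,0,0,0,0,0],[-0.033,-0.09,0,0,0,0,0],[-0.033,-0.09,0,0,0,0,0],[-0.033,-0.09,0,0,0,0,0],[0,0,0,0,0,0,0]])

```text
t: 5.3
position: [0.4344, -0.0534, 0.0767]
orientation: [-3.098, 0.511, 0.002]
ft_force: [0.0, 1.1, -1.3]
opening: 0.395
finger_force: 39.9
```

Call:
arm_command(steps=[[0,0,0,0,0,-0.014,0],[0,0,0,0,0,-0.02,0],[0,0,0,0,0,-0.02,0],[0,0,0,0,0,-0.02,0],[0,0,0,0,0,-0.02,0],[0,0,0,0,0,0,0],[0,0,0,0,0,0,0]])

```text
t: 6.0
position: [0.4347, -0.0569, 0.0769]
orientation: [-3.116, -0.399, 0.001]
ft_force: [-0.3, -0.4, -0.8]
opening: 0.39
finger_force: 39.9
```

```bash
python3 go.py .436 -.0569 .0234 .262; python3 - <<'E'
from bench import optics
import cv2
cv2.imwrite('pics/w3.png',cv2.resize(optics.get_image('wrist'),(768,576),interpolation=cv2.INTER_CUBIC))
E
```

```text
t 6.0 pos [ 0.4347 -0.0569  0.0769] shift [0.007 0.002 0.267] turn [-0.0001  0.0001 -0.0011] open 0.39 ff 39.93047118186951 ft [-0.3 -0.4 -0.8] q [ 0.68  0.43 -0.71  2.17  0.45  0.68 -1.66]
```

View pics/w3.png

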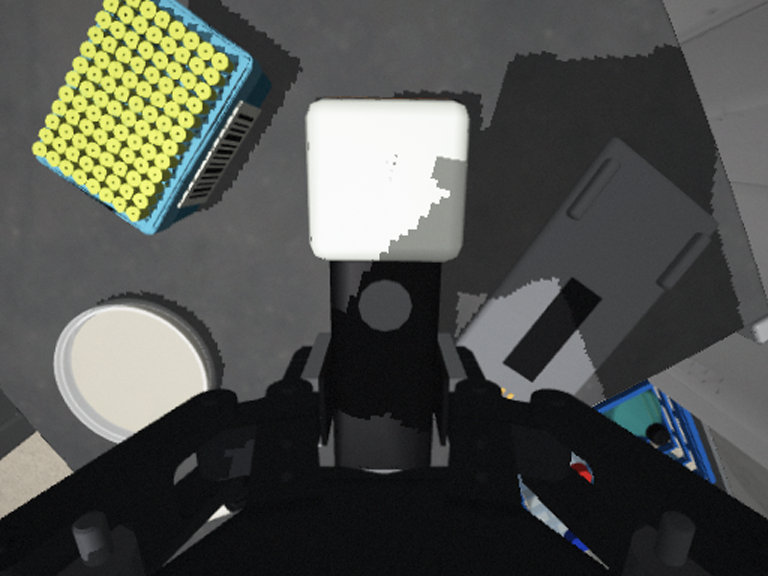

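The wrist view shows the head at about (307–468, 100–258), aligned with the tool. The small box and petri dish are off to the left and clear. I'll check the in-hand pitch and descend.

```bash
python3 - <<'E'
from wfit import *
o=status.get_obs();addwrist(o);p=P['wrist']
uv=px([(307,100),(468,100),(464,261),(311,261)],1.5,0,0)
X=np.array([[.075,.022,.034],[.075,-.022,.034],[.031,-.022,.034],[.031,.022,.034]])
ok,r,t=cv2.solvePnP(X,uv,p['K'],p['D'],flags=cv2.SOLVEPNP_IPPE)
Rw=p['R'].T@cv2.Rodrigues(r)[0];tw=p['R'].T@(t[:,0]-p['t'])
print('origin',tw,'euler zyx',R.from_matrix(Rw).as_euler('ZYX'),'window',Rw@[.075,0,.017]+tw)
E
```

```text
origin [ 0.44857678 -0.05694411  0.13758427] euler zyx [-1.30815108 -0.10649789  2.97742613] window [ 0.46571899 -0.13140472  0.12888011]
```

Call:
arm_command(steps=[[0.007,0.002,0.07,0,0,0,0],[0,0,0.07,0,0,0,0],[0,0,0.07,0,0,0,0],[0,0,0.04,0,0,0,0],[0,0,0.015,0,0,0,0],[0,0,0,0,0,0,0]])

```text
t: 6.65
position: [0.4364, -0.0562, 0.0242]
orientation: [-3.115, -0.405, 0.001]
ft_force: [-0.2, -0.5, -1.2]
opening: 0.388
finger_force: 39.9
```

```bash
python3 go.py .436 -.0569 .0234 .262; python3 - <<'E'
from bench import optics
import cv2,numpy as np
a=cv2.resize(optics.get_image('scene')[160:300,200:340],(400,400),interpolation=cv2.INTER_CUBIC)
b=cv2.resize(optics.get_image('top')[130:280,240:390],(400,400),interpolation=cv2.INTER_CUBIC)
cv2.imwrite('pics/s4.png',np.hstack([a,b]))
E
```

```text
t 6.65 pos [ 0.4364 -0.0562  0.0242] shift [-0.003  0.003  0.004] turn [-0.      0.0001 -0.0005] open 0.388 ff 39.91882681846619 ft [-0.2 -0.5 -1.2] q [ 0.59  0.53 -0.61  2.19  0.57  0.58 -1.76]
```

View pics/s4.png

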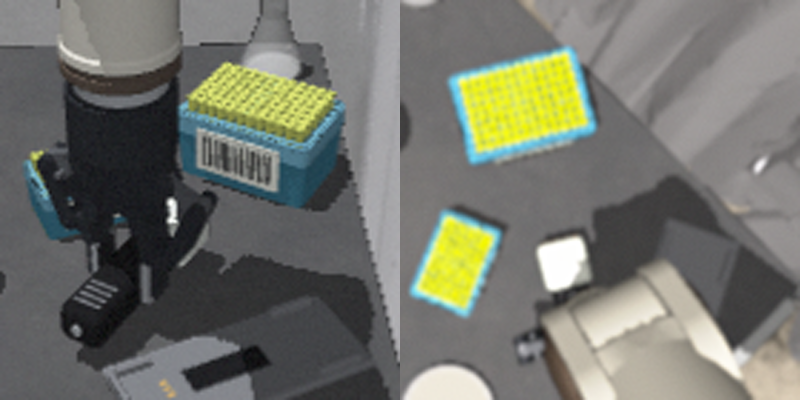

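The scanner points at the label from about 9 cm, and the box is untouched. I'll check its pose numerically, using the top-crop head corners (537,243),(583,233),(592,285),(545,294).

```bash
python3 - <<'E'
from wfit import *
H=lambda v:[[.075,.022,.054],[.075,-.022,.054],[.031,-.022,.054],[.031,.022,.054]]
v,r=fit([('top',H,px(np.array([(537,243),(583,233),(592,285),(545,294)])-[400,0],400/150,240,130))],[.446,-.055,.26]);print(v,r.tolist())
# pitch from the earlier wrist view (tool at .0769 high)
o=dict(status.get_obs());o['position']=np.array([.4347,-.0569,.0769]);o['orientation']=np.array([-3.116,-.399,.001]);addwrist(o)
uv=px([(307,100),(468,100),(464,261),(311,261)],1.5,0,0)
X=np.array(H(0))-[0,0,.02]
g=lambda q:R.from_euler('ZY',q[3:]).apply(X)+q[:3]
f=lambda q:(proj('wrist',g(q))-uv).ravel()
s=least_squares(f,[.446,-.054,.072,.26,0]);print('x y z yaw pitch(down+)',s.x,s.fun.round(1))
E
```

```text
[ 0.44471896 -0.05007415  0.17769244] [[0.0, 0.7], [0.0, 1.4], [-0.2, -0.8], [0.1, -1.1]]
x y z yaw pitch(down+) [ 0.44305035 -0.05527862  0.07222614  0.25554412  0.10066066] [-0.2  0.2  0.2  0.1  0.1 -0.2 -0.1 -0.1]
```

```bash
python3 - <<'E'
from wfit import *
im=cv2.imread('pics/w3.png').astype(int).min(2)
rows=np.arange(112,252,4);e=[]
for r in rows:
    L=im[r,280:345];Rr=im[r,430:500]
    l=280+np.argmin(np.diff(L)*-1) ; rr=430+np.argmin(np.diff(Rr)); e.append((l+1,rr+.5))
e=np.array(e);pl=np.polyfit(rows,e[:,0],1);pr=np.polyfit(rows,e[:,1],1)
print(e[::5].tolist(),np.std(e[:,0]-np.polyval(pl,rows)),np.std(e[:,1]-np.polyval(pr,rows)))
col=im[80:290,350:420].mean(1);d=np.diff(col);r0=80+np.argmax(d)+.5;r1=240+np.argmin(d[160:])+.5;print('front/rear rows',r0,r1)
uv=px([(np.polyval(pl,r0),r0),(np.polyval(pr,r0),r0),(np.polyval(pr,r1),r1),(np.polyval(pl,r1),r1)],1.5,0,0);print(uv*1.5)
o=dict(position=np.array([.4347,-.0569,.0769]),orientation=np.array([-3.116,-.399,.001]));addwrist(o)
X=np.array([[.075,.022,.034],[.075,-.022,.034],[.031,-.022,.034],[.031,.022,.034]])
g=lambda q:R.from_euler('ZY',q[3:]).apply(X)+q[:3]
f=lambda q:(proj('wrist',g(q))-uv).ravel()
s=least_squares(f,[.446,-.054,.072,.26,0]);print(s.x.round(4),s.fun.round(1))
for b in(0,.05,.1): 
    s=least_squares(lambda q:f(np.r_[q,b]),[.446,-.054,.072,.26]);print(b,s.x.round(4),s.fun.round(1))
E
```

```text
[[308.0, 466.5], [307.0, 466.5], [307.0, 466.5], [308.0, 432.5], [308.0, 449.5], [309.0, 464.5], [310.0, 462.5]] 0.7820924929105172 14.22855764795211
front/rear rows 98.5 260.5
[[305.99831933  98.25      ]
 [459.98028711  98.25      ]
 [448.87398459 260.25      ]
 [310.21848739 260.25      ]]
[ 0.4451 -0.0523  0.0633  0.2432  0.0087] [-2.3  1.3  1.1  2.6  3.2 -1.6 -1.9 -2.7]
0 [ 0.4453 -0.0523  0.0628  0.2432] [-2.4  1.3  1.2  2.6  3.1 -1.6 -1.8 -2.7]
0.05 [ 0.4439 -0.0526  0.0655  0.2433] [-1.9  1.3  0.7  2.6  3.5 -1.5 -2.3 -2.6]
0.1 [ 0.4427 -0.0529  0.0684  0.2434] [-1.5  1.4  0.3  2.7  4.  -1.6 -2.8 -2.7]
```

The wrist-edge fit suggests the nose hangs down by somewhere between 0 and 0.1 rad. Raising the tool 6 mm centres the aim for either case. Then I hold for over 2 s.

Call:
arm_command(steps=[[0,0,-0.015,0,0,0,0],[0,0,-0.015,0,0,0,0],[0,0,0,0,0,0,0],[0,0,0,0,0,0,0],[0,0,0,0,0,0,0],[0,0,0,0,0,0,0],[0,0,0,0,0,0,0],[0,0,0,0,0,0,0]])

```text
t: 7.55
position: [0.4365, -0.0562, 0.0302]
orientation: [-3.115, -0.406, 0.0]
ft_force: [0.5, -0.1, -0.5]
opening: 0.39
finger_force: 39.9
```

Call:
arm_command(steps=[[0,0,0,0,0,0,0],[0,0,0,0,0,0,0],[0,0,0,0,0,0,0],[0,0,0,0,0,0,0],[0,0,0,0,0,0,0],[0,0,0,0,0,0,0],[0,0,0,0,0,0,0],[0,0,0,0,0,0,0]])

```text
t: 8.35
position: [0.4365, -0.0563, 0.0303]
orientation: [-3.115, -0.406, -0.0]
ft_force: [0.3, -0.6, -0.6]
opening: 0.386
finger_force: 39.9
```

```bash
python3 go.py .436 -.0569 .03 .262; python3 - <<'E'
from bench import optics
import cv2,numpy as np
a=cv2.resize(optics.get_image('wrist')[50:200,140:340],None,fx=4,fy=4,interpolation=cv2.INTER_CUBIC)
cv2.imwrite('pics/w5.png',a)
E
```

```text
t 8.35 pos [ 0.4365 -0.0563  0.0303] shift [-0.003  0.002  0.002] turn [-0.     -0.     -0.0005] open 0.386 ff 39.91885006427765 ft [ 0.3 -0.6 -0.6] q [ 0.6   0.52 -0.63  2.19  0.56  0.59 -1.75]
```

View pics/w5.png

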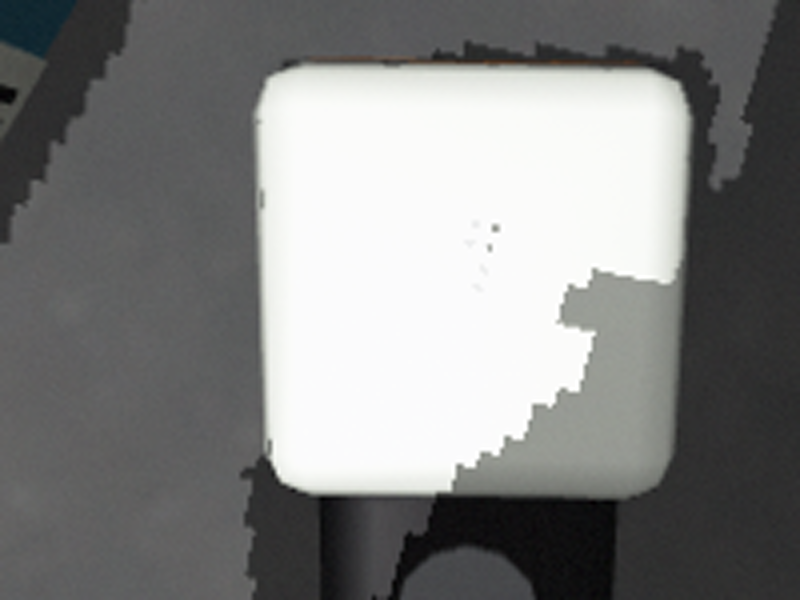

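```bash
python3 - <<'E'
from wfit import *
addwrist(status.get_obs())
uv=px([(254,63),(693,63),(674,497),(270,497)],4,140,50)
X=np.array([[.075,.022,.031],[.075,-.022,.031],[.031,-.022,.031],[.031,.022,.031]])
g=lambda q:R.from_euler('ZY',q[3:]).apply(X)+q[:3]
f=lambda q:(proj('wrist',g(q))-uv).ravel()
for b in(None,-.1,0,.1):
    s=least_squares(f,[.446,-.054,.026,.26,0]) if b is None else least_squares(lambda q:f(np.r_[q,b]),[.446,-.054,.026,.26])
    q=s.x if b is None else np.r_[s.x,b];M=R.from_euler('ZY',q[3:])
    print(q.round(4),s.fun.round(1),'label in window',(M.inv().apply(np.array([.606,-.0115,.034])-q[:3])-[.075,0,.017]).round(4))
E
```

```text
[ 0.4471 -0.0538  0.0253  0.2583  0.0227] [-0.3  0.1  0.2  0.3  0.3 -0.2 -0.2 -0.3] label in window [ 0.0892  0.0003 -0.0045]
[ 0.4506 -0.0529  0.0192  0.2588 -0.1   ] [-1.6  0.5  1.6  0.6 -0.7 -0.6  0.8 -0.6] label in window [ 0.0865  0.0003 -0.0183]
[ 0.4477 -0.0537  0.024   0.2584  0.    ] [-0.5  0.2  0.4  0.3  0.1 -0.2  0.  -0.3] label in window [ 0.0889  0.0003 -0.007 ]
[ 0.4453 -0.0543  0.0297  0.258   0.1   ] [ 0.4  0.2 -0.6  0.3  1.1 -0.2 -1.  -0.3] label in window [0.09   0.0004 0.0039]
```

The refined pitch is about 0.02 rad, which leaves the label 4.5 mm below the line of sight and 0.3 mm to the side, at 89 mm. I'll lower 4 mm and hold for over 2 s.

Call:
arm_command(steps=[[0,0,0.01,0,0,0,0],[0,0,0.01,0,0,0,0],[0,0,0,0,0,0,0],[0,0,0,0,0,0,0],[0,0,0,0,0,0,0],[0,0,0,0,0,0,0],[0,0,0,0,0,0,0],[0,0,0,0,0,0,0]])

```text
t: 9.2
position: [0.4366, -0.0563, 0.0263]
orientation: [3.115, 0.406, 0.0]
ft_force: [-0.1, 0.3, -1.2]
opening: 0.392
finger_force: 39.9
```

Call:
arm_command(steps=[[0,0,0,0,0,0,0],[0,0,0,0,0,0,0],[0,0,0,0,0,0,0],[0,0,0,0,0,0,0],[0,0,0,0,0,0,0],[0,0,0,0,0,0,0],[0,0,0,0,0,0,0],[0,0,0,0,0,0,0]])

```text
t: 10.0
position: [0.4365, -0.0563, 0.0263]
orientation: [3.115, 0.406, 0.0]
ft_force: [0.6, -0.1, -0.8]
opening: 0.396
finger_force: 39.9
```

Call:
arm_command(steps=[[0,0,0,0,0,0,0],[0,0,0,0,0,0,0],[0,0,0,0,0,0,0],[0,0,0,0,0,0,0],[0,0,0,0,0,0,0],[0,0,0,0,0,0,0],[0,0,0,0,0,0,0],[0,0,0,0,0,0,0]])

```text
t: 10.8
position: [0.4365, -0.0563, 0.0263]
orientation: [3.115, 0.406, 0.0]
ft_force: [-0.2, 0.8, -0.7]
opening: 0.393
finger_force: 39.9
```

Call:
arm_command(steps=[[0,0,-0.05,0,0,0,0],[0,0,-0.08,0,0,0,0],[0,0,-0.08,0,0,0,0],[0,0,-0.06,0,0,0,0],[0,0,0,0,0,0,0]])

```text
t: 11.3
position: [0.4379, -0.0566, 0.0821]
orientation: [3.114, 0.405, 0.005]
ft_force: [0.5, -0.7, -0.5]
opening: 0.392
finger_force: 39.9
```

```bash
python3 go.py .4386 -.1486 .08 -.335
```

```text
t 11.3 pos [ 0.4379 -0.0566  0.0821] shift [-0.114  0.446  0.011] turn [ 0.0002 -0.0005  0.0945] open 0.392 ff 39.89587962627411 ft [ 0.5 -0.7 -0.5] q [ 0.68  0.43 -0.72  2.17  0.45  0.69 -1.65]
```

Call:
arm_command(steps=[[-0.014,0.06,0,0,0,0,0],[-0.025,0.0965,0,0,0,0,0],[-0.025,0.0965,0,0,0,0,0],[-0.025,0.0965,0,0,0,0,0],[-0.025,0.0965,0,0,0,0,0],[0,0,0,0,0,0,0]])

```text
t: 11.9
position: [0.4363, -0.1522, 0.0794]
orientation: [3.116, 0.398, -0.003]
ft_force: [0.2, 0.1, -1.6]
opening: 0.394
finger_force: 39.9
```

Call:
arm_command(steps=[[0,0,0,0,0,0.0145,0],[0,0,0,0,0,0.02,0],[0,0,0,0,0,0.02,0],[0,0,0,0,0,0.02,0],[0,0,0,0,0,0.02,0],[0,0,0,0,0,0,0],[0,0,0,0,0,0,0]])

```text
t: 12.6
position: [0.437, -0.148, 0.0799]
orientation: [-3.099, 0.517, 0.001]
ft_force: [-0.1, -0.8, -0.3]
opening: 0.39
finger_force: 39.9
```

```bash
python3 go.py .4386 -.1486 .0135 -.335
```

```text
t 12.6 pos [ 0.437  -0.148   0.0799] shift [0.009 0.    0.332] turn [0.     0.0001 0.0007] open 0.39 ff 39.861048460006714 ft [-0.1 -0.8 -0.3] q [ 0.74  0.42 -0.55  2.12  0.35  0.68 -1.95]
```

Call:
arm_command(steps=[[0.009,0,0.06,0,0,0,0],[0,0,0.08,0,0,0,0],[0,0,0.08,0,0,0,0],[0,0,0.06,0,0,0,0],[0,0,0.025,0,0,0,0],[0,0,0.015,0,0,0,0],[0,0,0.009,0,0,0,0],[0,0,0,0,0,0,0]])

```text
t: 13.4
position: [0.4393, -0.149, 0.0147]
orientation: [3.098, -0.523, 0.001]
ft_force: [0.1, -1.1, -1.8]
opening: 0.391
finger_force: 39.9
```

```bash
python3 go.py .4386 -.1486 .0125 -.335
```

```text
t 13.4 pos [ 0.4393 -0.149   0.0147] shift [-0.004 -0.001  0.011] turn [-0.     -0.0001  0.0001] open 0.391 ff 39.90946590900421 ft [ 0.1 -1.1 -1.8] q [ 0.66  0.55 -0.46  2.14  0.46  0.55 -2.05]
```

Not touching the floor yet. I'll lower about 2 mm more and open partway.

Call:
arm_command(steps=[[-0.004,0,0.006,0,0,0,0],[0,0,0.005,0,0,0,0],[0,0,0,0,0,0,0],[0,0,0,0,0,0,0.45],[0,0,0,0,0,0,0.55],[0,0,0,0,0,0,0.75],[0,0,0,0,0,0,1],[0,0,0,0,0,0,1]])

```text
t: 14.2
position: [0.4383, -0.1487, 0.0123]
orientation: [-3.098, 0.523, -0.0]
ft_force: [0.6, -0.8, -0.4]
opening: 0.997
finger_force: 0.0
```

Call:
arm_command(steps=[[0,0,0,0,0,0,1],[0,0,0,0,0,0,1],[0,0,-0.05,0,0,0,1],[0,0,-0.15,0,0,0,1],[0,0,-0.2,0,0,0,1],[0,0,-0.2,0,0,0,1],[0,0,-0.2,0,0,0,1],[0,0,-0.13,0,0,0,1]])

```text
t: 15.0
position: [0.4392, -0.1486, 0.2018]
orientation: [3.097, -0.522, 0.005]
ft_force: [0.9, 0.1, 0.3]
opening: 0.997
finger_force: 0.0
```

```bash
python3 go.py .437 -.148 .2 -.335; python3 - <<'E'
from bench import optics
import cv2
cv2.imwrite('pics/w6.png',cv2.resize(optics.get_image('wrist'),(768,576),interpolation=cv2.INTER_CUBIC))
E
```

```text
t 15.0 pos [ 0.4392 -0.1486  0.2018] shift [-0.012  0.001  0.009] turn [ 0.0001 -0.0006  0.0002] open 0.997 ff 0.0 ft [0.9 0.1 0.3] q [ 0.86  0.22 -0.66  2.03  0.17  0.94 -1.8 ]
```

View pics/w6.png

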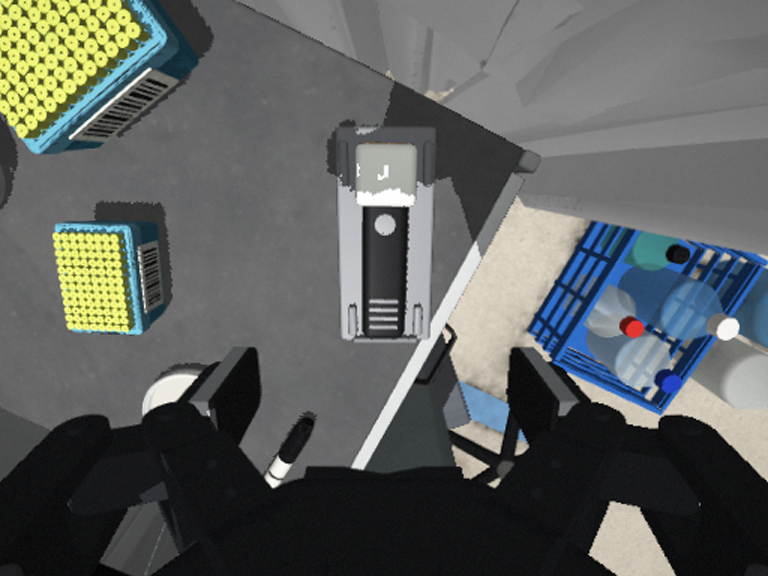

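The scanner lies flat in the dock, with the head at (356–417, 142–206) and the tail at row 337 between the guides. That matches how it lay at the start. The gripper is clear, so I'm handing the job in.

```bash
python3 -c "
from bench import bot
print(bot.finish_job())"
```

```text
the job is handed in; nothing more can be done
None
```

I aimed the scanner at the label from about 9 cm, held it there for over two seconds, laid it back flat in its dock and let go; the job is handed in, but no verdict came back.

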